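# Push a wood block home in the corner of a bench stop

## Task

Push the brown wood block along the bench top, with the fingers only, until it sits home in the corner of the dark wooden bench stop: one long side flat against the long fence and one end up against the short end stop. Do not lift, carry or tip the block, keep it on the bench, and leave the other loose things (orange sanding block, tan foam form, tape roll, plaster shell) where they stand. Finish with the hand clear of everything.

Things in the scene. Friction and masses are not known exactly. Their poses are not given: they have to be found in the camera images.
- block (a point): the workpiece: a loose block of brown wood, 55 (its x) x 90 (its y) x 35 mm (z), 0.1 to 0.2 kg, which slides on the bench. This point is the centre of its underside; its axes run along the block's edges, z up. At the start its long axis (y) is within 0.65 rad of the long fence's direction.
- bench_stop: L-shaped bench stop, screwed down: two dark wood strips 22 mm wide, 28 mm high. Origin: inner corner of their working faces at bench height, z up. Long fence at the back: face is plane x = 0, from y = 0 to -298 mm. Short end stop at its left end: face is plane y = 0, from x = 0 to -60 mm. The block belongs at negative x and y (towards the robot, right of the end stop): home is about x -27.5, y -45 mm.
- sanding_block: bystander: loose orange sanding block, 60 x 95 x 26 mm, origin at the centre of its underside; leave alone
- toe_form: bystander: loose tan foam foot form, 96 x 77 x 52 mm, origin at the centre of its underside; leave alone
- tape_roll: bystander: loose roll of tan tape lying flat, 84 mm across, 24 mm high, origin at the centre of its underside; leave alone
- cast_small: bystander: loose off-white plaster shell standing like a cup, 71 mm across, 101 mm high, origin at the centre of its underside; leave alone

How it is judged:
By the outcome, as a careful person would: the job done as asked, in the order asked, and still so for the second after the job is handed in, with the robot touching nothing.
It also fails if it takes over 64 s, if anything falls off the work surface, if the arm or the gripper's body presses on something with over 40 N, if the wrist force passes 120 N, or if a joint passes its speed limit or range.

## Robot

A 6-joint arm with a two-finger parallel gripper is mounted at the origin on a cart in front of the work surface, level with it; the furniture and walls round the work are solid. World frame = base frame: x ahead of the robot, y to its left, z up, the work surface at z = 0. Lengths are in mm, angles in rad, forces in N, time in s.
With the tool pointing down it reaches from about 300 to 775 mm from the base axis. Payload 14.6 kg.
Tool frame: the origin (TCP) lies at the very end of the fingers, on their centre line; the grasp point (between the pads) lies 19 mm behind it; z points along the fingers, y is the line along which they close (so a half turn about z gives the same grasp; the last joint's range is limited). The gripper opens to 94 mm and grips with 3 to 60 N. Pads are 16 mm wide; open, the fingers measure 119 mm over their backs; the gripper's body (75 mm by 177 mm) begins 78 mm behind the grasp point.
Start: joints at [1.174, 0.3, 1.521, -0, 1.321, -0.067], TCP at [178.117, 520.35, 205.446] pointing down, gripper open.
Joint ranges: [-3.03, 3.03], [-0.79, 2.21], [0.23, 2.52], [-1.04, 4.18], [0, 3.07], [-2.55, 2.55]. Speed limits (rad/s): [2.22, 2.22, 2.57, 3.14, 3.14, 3.14].

## Interface

Orientations are given as [roll, pitch, yaw] about the fixed x, y, z axes, in that order (R = Rz(yaw) Ry(pitch) Rx(roll)).
In Python, from cell import manip, camera, get_calibration gives the robot as it stands. The module is installed in compiled form; this text tells all that it offers.
- The arm moves only by the tool jog_arm, never from a script. Its argument "plan" is one flat list of numbers, 6 for each row, row after row: the shift along the world's x, y, z in m, then the turn, a rotation vector about the world's x, y, z in degrees. A call has 1 to 20 rows; each row is the pose to reach, as a shift and turn from the pose commanded when the call began; what a row does not reach only later rows make up. A row lasts 1/10 s, in which the tool goes at most 50 mm and 8.59 degrees, less where a joint would pass 70% of its speed; a pose out of reach is approached as far as the arm can. A call with a gripper value outside its range is refused whole. "claw" is the finger opening in m, from 0 to 0.094, set as the call begins (left out, the last holds). The fingers move at their own pace and stop on an object; "force" is the grip in N (left out, the last holds). Time passes only in rows, so rows that repeat a pose let the fingers close. It gives the time, the measured TCP pose, the force, the opening and the grip force at its end, in the units of the state.
- manip.read_state(): the state, without advancing time (a new reading comes with each control period).
- camera(name): name is "scene" or "top"; returns (picture, depth): 420x560x3 uint8, red, green, blue; 420x560 float32, mm along the optical axis (not along the pixel's ray), 0 where there is no reading.
- get_calibration(name): a dict with "fx", "fy", "cx", "cy" (pixels), "origin" and "attitude" of the camera in the world. Camera axes: x right, y down, z forward; pixel columns grow to the right and rows downward; lengths in mm; the calibration is good to about 2 mm. A picture is of the moment at which its call begins. get_calibration takes no time and is no camera call.
- manip.sign_off(): hands the job in; it is judged then, once.
The state is a dict: "clock": time; "joints": joint angles; "qd": joint speeds; "effort": joint torques, N m; "eef_pos": TCP position; "eef_rot": TCP orientation; "wrist_force": force on the tool from outside, world axes, zero at the start; "moment": the same for the moment, N m; "finger_gap": finger opening in mm; "finger_force": force on a finger pad.
Only numpy, scipy, OpenCV 4.12 (cv2) and the standard library are available. Lean on these libraries where they do the work, as an engineer would, in place of code of your own. Each camera call takes 0.05 s, during which the arm holds its last target. There are 200 camera calls.

## Working session

There is one attempt and no reset: what is moved stays moved. The work goes in short steps, Python scripts to look and compute and a tool call to move; the robot and the scene stay as the last step left them, time stands still between calls to the robot, and variables do not carry over. Pictures are saved under pics/ and viewed, at most 10 in all, crops included, and the job is handed in when it is done.

Besides the shell and the picture viewer there is one more tool, called after ">>>" in YAML: its name, and indented under it one key for each argument. jog_arm: Moves the arm, as the interface text tells. Its arguments: {"type":"object","properties":{"plan":{"type":"array"},"claw":{"type":"number"},"force":{"type":"number"}},"required":["plan"]}

```bash
mkdir -p pics; cat > h.py <<'E'
import numpy as np, cv2
from cell import manip, camera, get_calibration
from scipy.spatial.transform import Rotation as Ro
def cal(n):
    c=get_calibration(n); a=np.array(c["attitude"],float)
    R=a if a.shape==(3,3) else Ro.from_euler('xyz',a).as_matrix() if a.size==3 else Ro.from_quat(a).as_matrix()
    return c,R,np.array(c["origin"],float)
def world(n,D):
    c,R,o=cal(n); v,u=np.mgrid[:D.shape[0],:D.shape[1]]
    P=np.stack([(u-c["cx"])/c["fx"]*D,(v-c["cy"])/c["fy"]*D,D],-1)@R.T+o
    P[D==0]=np.nan; return P
def snap(n,f):
    I,D=camera(n); cv2.imwrite('pics/'+f+'.png',I[...,::-1]); np.save('pics/'+f+'.npy',D); return I,D
E
python3 - <<'E'
from h import *
for n in("top","scene"):
    print(get_calibration(n)); I,D=snap(n,n+"0"); P=world(n,D); print(P[210,280],P[350,280],P[210,100])
print(manip.read_state())
E
```

```text
{'fx': 451.42616598642815, 'fy': 451.42616598642815, 'cx': 288.34873096819695, 'cy': 213.3708838013676, 'origin': array([ 263.34528282,  208.55552005, 1184.58317651]), 'attitude': array([-2.94426117,  0.00908205, -1.57523669])}
[509.941142   240.64695296  -1.67516659] [  98.1756329   255.15503881 -522.32333673] [5.12558053e+02 7.24788339e+02 4.72980460e-01]
{'fx': 423.8064338004901, 'fy': 423.8064338004901, 'cx': 280.3658971732017, 'cy': 213.43074060369878, 'origin': array([-245.72100512,  779.12303345,  448.13302304]), 'attitude': array([-1.99353000e+00,  9.06634860e-04, -2.25219879e+00])}
[548.20630701 137.02571228  -1.30261165] [ 429.01428185  234.07455344 -335.10896691] [ 8.44792196e+02  5.05497114e+02 -1.08548891e-01]
{'clock': 0.1, 'joints': array([ 1.17440438e+00,  3.00444715e-01,  1.52147415e+00,  1.67518403e-05,
        1.32069008e+00, -6.65961451e-02]), 'qd': array([ 0.00121809, -0.00143312, -0.00230653,  0.0024407 ,  0.00095922,
       -0.00021651]), 'effort': array([ 1.65931659e-03, -5.32638180e+01, -3.53282940e+01,  7.09500653e-02,
        2.34721228e-02, -9.03602859e-05]), 'eef_pos': array([178.0308994 , 520.16224426, 204.94603126]), 'eef_rot': array([-3.14057969e+00, -8.38215898e-05,  2.81179265e+00]), 'wrist_force': array([-0.89624698, -1.24472941,  0.61401374]), 'moment': array([-0.02039606, -0.02215092,  0.02437386]), 'finger_force': 0.0, 'finger_gap': 94.23473032536332}
```

View pics/top0.png

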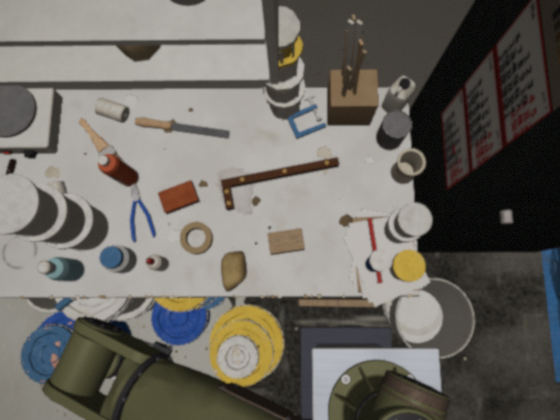

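View pics/scene0.png

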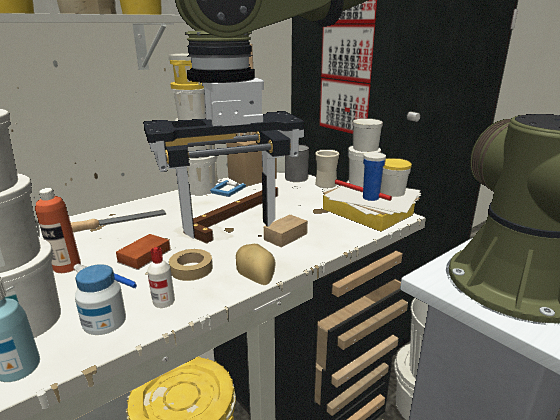

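The top view shows the brown block at about (286,241). The fence runs from (224,183) to (338,161), with the end stop down to (230,208). The tape is at (196,238), the foam form at (233,270) and the sanding block at (179,196). Next I fit the outlines from depth.

```bash
cat >> h.py <<'E'
def rect(P,lo,hi,x0,x1,y0,y1):
    with np.errstate(all='ignore'):
        m=(P[...,2]>lo)&(P[...,2]<hi)&(P[...,0]>x0)&(P[...,0]<x1)&(P[...,1]>y0)&(P[...,1]<y1)
    n,L,S,_=cv2.connectedComponentsWithStats(m.astype(np.uint8),connectivity=4)
    if n<2: return None
    k=1+S[1:,4].argmax(); Q=P[L==k]
    r=cv2.minAreaRect(Q[:,:2].astype(np.float32)); return r,np.nanmedian(Q[:,2]),len(Q),Q
E
python3 - <<'E'
from h import *
D=np.load('pics/top0.npy');P=world('top',D)
for nm,(u,v) in dict(block=(286,241),fA=(224,181),fB=(338,161),endtip=(229,206),fm=(281,172),tape=(184,238),form=(233,270),sand=(179,196)).items(): print(nm,P[v,u].round(1))
def roi(u0,u1,v0,v1): 
    Q=P.copy(); M=np.ones(D.shape,bool); M[v0:v1,u0:u1]=0; Q[M]=np.nan; return Q
for nm,b,lo,hi in(("block",(260,312,224,260),22,50),("fence",(215,345,152,214),15,45),("sand",(150,206,175,220),14,40),("tape",(172,218,215,260),12,40),("form",(215,252,245,295),10,70)):
    r=rect(roi(*b),lo,hi,0,900,-400,900); print(nm,r[:3],cv2.boxPoints(r[0]).round(0).tolist())
I=cv2.imread('pics/top0.png')[140:300,160:360]; cv2.imwrite('pics/crop0.png',cv2.resize(I,(800,640)[:1]+(600,) if 0 else (750,600),interpolation=cv2.INTER_CUBIC))
E
```

```text
block [421.3 224.4  32.5]
fA [583.7 388.7  26.7]
fB [636.7  84.6  27.3]
endtip [514.8 373.4  30.5]
fm [607.9 237.2  25.3]
tape [431.5 489.   26.4]
form [346.5 357.   50.1]
sand [544.1 507.3  24.4]
block (((422.22259521484375, 225.02938842773438), (54.920406341552734, 89.77772521972656), 8.060972213745117), np.float64(34.77229336410255), 759) [[389.0, 266.0], [401.0, 177.0], [456.0, 184.0], [443.0, 273.0]]
fence (((582.9705200195312, 235.73660278320312), (82.54246520996094, 321.5901184082031), 13.067502975463867), np.float64(27.889430501815696), 1264) [[506.0, 383.0], [579.0, 70.0], [660.0, 88.0], [587.0, 402.0]]
sand (((543.8343505859375, 510.71923828125), (60.90439224243164, 95.25080871582031), 21.428348541259766), np.float64(25.69894421027277), 824) [[498.0, 544.0], [533.0, 455.0], [590.0, 478.0], [555.0, 566.0]]
tape (((433.424560546875, 459.4964904785156), (82.54170227050781, 81.95905303955078), 0.32380402088165283), np.float64(23.597228387488258), 566) [[392.0, 500.0], [392.0, 418.0], [475.0, 419.0], [474.0, 501.0]]
form (((349.0306701660156, 359.9584045410156), (97.1896743774414, 63.168582916259766), 6.163171291351318), np.float64(40.40803375450287), 811) [[297.0, 386.0], [304.0, 323.0], [401.0, 334.0], [394.0, 397.0]]
```

View pics/crop0.png

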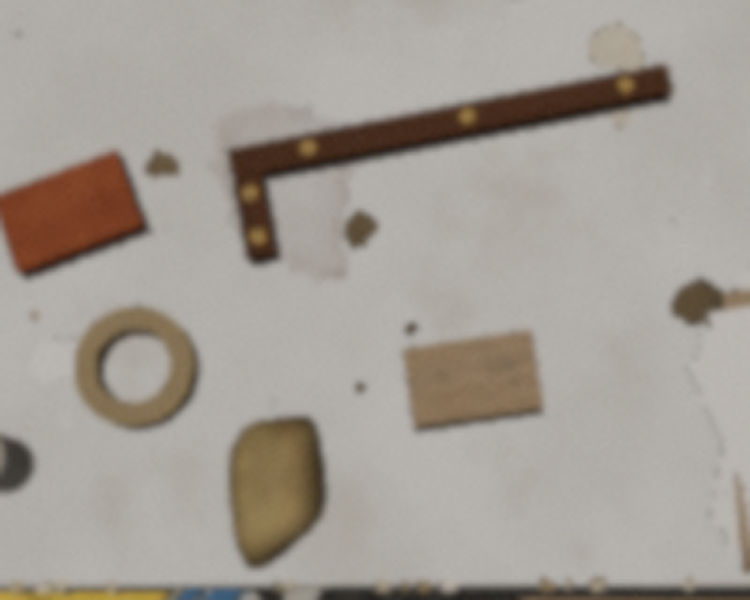

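>>> jog_arm:
  plan: [0.184,-0.309,0,0,0,32,0.184,-0.309,0,0,0,32,0.184,-0.309,0,0,0,32,0.184,-0.309,0,0,0,32,0.184,-0.309,0,0,0,32,0.184,-0.309,0,0,0,32,0.184,-0.309,0,0,0,32,0.184,-0.309,0,0,0,32,0.184,-0.309,0,0,0,32,0.184,-0.309,0,0,0,32,0.184,-0.309,-0.12,0,0,32,0.184,-0.309,-0.12,0,0,32,0.184,-0.309,-0.12,0,0,32,0.184,-0.309,-0.12,0,0,32]
  claw: 0.04
  force: 20

```text
clock: 1.5
eef_pos: [360.2, 211.6, 83.1]
eef_rot: [-3.141, -0.005, -2.911]
wrist_force: [-1.1, -0.1, 0.2]
finger_gap: 39.8
finger_force: 0.0
```

>>> jog_arm:
  plan: [0,0,-0.04,0,0,0,0,0,-0.073,0,0,0,0,0,-0.073,0,0,0,0,0,-0.073,0,0,0,0.0097,0.0023,-0.073,0,0,0,0.0195,0.0045,-0.073,0,0,0,0.0292,0.0068,-0.073,0,0,0,0.039,0.009,-0.073,0,0,0,0.0487,0.0113,-0.073,0,0,0,0.0584,0.0136,-0.073,0,0,0,0.0682,0.0158,-0.073,0,0,0,0.0779,0.0181,-0.073,0,0,0,0.0877,0.0203,-0.073,0,0,0,0.0974,0.0226,-0.073,0,0,0,0.1071,0.0249,-0.073,0,0,0,0.1169,0.0271,-0.073,0,0,0,0.1266,0.0294,-0.073,0,0,0,0.1364,0.0316,-0.073,0,0,0,0.1461,0.0339,-0.073,0,0,0,0.151,0.035,-0.073,0,0,0]

```text
clock: 3.5
eef_pos: [514.0, 246.5, 12.4]
eef_rot: [3.142, 0.0, -2.913]
wrist_force: [-1.8, -0.4, 1.6]
finger_gap: 39.7
finger_force: 0.7
```

```bash
cat >> h.py <<'E'
C=np.array([570.6,375.6]); th=np.radians(13.07); A=np.array([[np.cos(th),np.sin(th)],[-np.sin(th),np.cos(th)]])
def stop(p): return A@(np.array(p)[:2]-C)
def look(f):
    I,D=snap("top",f); P=world("top",D); P[...,:2]=(P[...,:2]-C)@A.T
    r=rect(P,31,45,-230,30,-190,10)
    if r: print("block in stop frame",r[0],r[1:3],cv2.boxPoints(r[0]).round(0).tolist())
    s=manip.read_state(); print("tcp stop",stop(s["eef_pos"]).round(1),s["eef_pos"].round(1),s["wrist_force"].round(1),s["clock"])
E
python3 -c "
from h import *
look('t1')
I=cv2.imread('pics/t1.png')[140:300,160:360]; cv2.imwrite('pics/t1c.png',cv2.resize(I,(750,600),interpolation=cv2.INTER_CUBIC))"
```

```text
block in stop frame ((-201.40921020507812, 6.359330177307129), (6.923879623413086, 30.700544357299805), 88.95475769042969) (np.float64(35.721993885522124), 29) [[-217.0, 3.0], [-186.0, 3.0], [-186.0, 10.0], [-217.0, 10.0]]
tcp stop [ -84.  -112.9] [514.3 246.6  12.4] [-0.6  0.5 -0.3] 3.55
```

View pics/t1c.png

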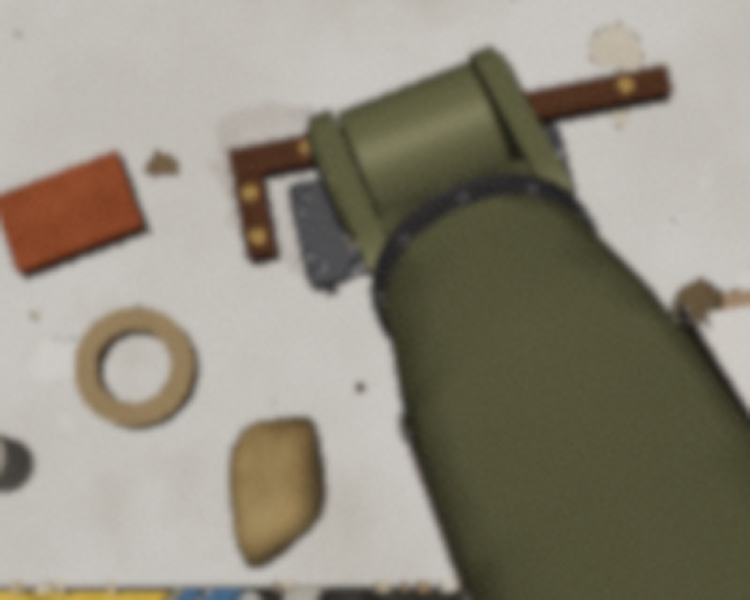

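The arm hides the block, but the bystanders haven't moved. I push the last 20 mm slowly and watch the force.

>>> jog_arm:
  plan: [0.0029,0.0007,0,0,0,0,0.0058,0.0014,0,0,0,0,0.0088,0.002,0,0,0,0,0.0117,0.0027,0,0,0,0,0.0146,0.0034,0,0,0,0,0.0175,0.0041,0,0,0,0,0.0195,0.0045,0,0,0,0,0.0205,0.0048,0,0,0,0,0.0205,0.0048,0,0,0,0]

```text
clock: 4.45
eef_pos: [526.7, 250.2, 12.4]
eef_rot: [-3.141, -0.018, -2.914]
wrist_force: [-56.6, -10.7, 42.0]
finger_gap: 39.9
finger_force: 29.6
```

Contact came early and hard (57 N). I back off, lift and look.

>>> jog_arm:
  plan: [-0.01,-0.0025,0,0,0,0,-0.03,-0.007,0,0,0,0,-0.07,-0.016,0.02,0,0,0,-0.1,-0.023,0.07,0,0,0,-0.1,-0.06,0.11,0,0,0,-0.1,-0.11,0.12,0,0,0,-0.1,-0.16,0.12,0,0,0,-0.1,-0.21,0.12,0,0,0,-0.1,-0.26,0.12,0,0,0,-0.1,-0.26,0.12,0,0,0]

```text
clock: 5.45
eef_pos: [433.6, -12.6, 132.9]
eef_rot: [-3.141, 0.001, -2.917]
wrist_force: [0.1, 1.8, 0.6]
finger_gap: 40.2
finger_force: 0.0
```

```bash
python3 -c "
from h import *
look('t2')
I=cv2.imread('pics/t2.png')[140:300,160:360]; cv2.imwrite('pics/t2c.png',cv2.resize(I,(750,600),interpolation=cv2.INTER_CUBIC))"
```

```text
block in stop frame ((-31.621238708496094, -111.34123229980469), (89.61064147949219, 59.839942932128906), 89.25437927246094) (np.float64(35.145464598579), 660) [[-62.0, -156.0], [-2.0, -157.0], [-1.0, -67.0], [-61.0, -66.0]]
tcp stop [-220.9 -346.4] [433.8 -11.7 132.8] [ 0.2 -0.8  0.7] 5.5
```

View pics/t2c.png

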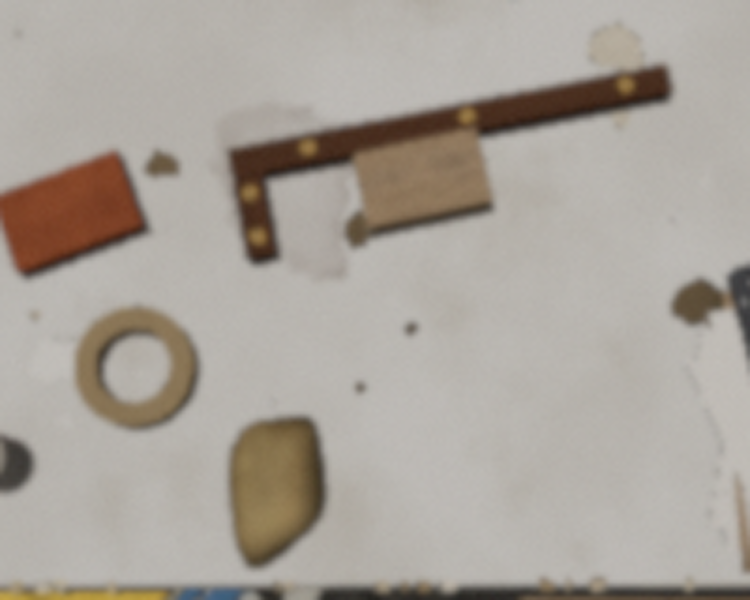

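The block now lies flat on the fence, in the crop at about (365–485, 130–230). I turn the tool 90° and push along the fence from its right end.

>>> jog_arm:
  plan: [0.147,0.195,0,0,0,-90,0.147,0.195,0,0,0,-90,0.147,0.195,0,0,0,-90,0.147,0.195,0,0,0,-90,0.147,0.195,0,0,0,-90,0.147,0.195,0,0,0,-90,0.147,0.195,0,0,0,-90,0.147,0.195,0,0,0,-90,0.147,0.195,0,0,0,-90,0.147,0.195,0,0,0,-90,0.147,0.195,0,0,0,-90,0.147,0.195,0,0,0,-90,0.147,0.195,-0.05,0,0,-90,0.147,0.195,-0.08,0,0,-90,0.147,0.195,-0.08,0,0,-90]
  claw: 0.012

```text
clock: 7.0
eef_pos: [578.2, 186.5, 48.4]
eef_rot: [-3.135, 0.0, 1.803]
wrist_force: [-0.5, -0.5, 0.3]
finger_gap: 12.0
finger_force: 0.0
```

```bash
python3 -c "
from h import *
s=manip.read_state(); print(stop(s['eef_pos']),s['eef_pos'],s['eef_rot'],s['wrist_force'])"
```

```text
[ -35.37526561 -185.92294401] [578.18600501 186.49367262  48.39411572] [-3.13451830e+00  5.21226054e-05  1.80304853e+00] [-0.45318674 -0.52166462  0.25395551]
```

>>> jog_arm:
  plan: [0,0,-0.025,0,0,0,0,0,-0.039,0,0,0,0,0,-0.039,0,0,0,-0.0018,0.0078,-0.039,0,0,0,-0.0036,0.0156,-0.039,0,0,0,-0.0054,0.0234,-0.039,0,0,0,-0.0072,0.0312,-0.039,0,0,0,-0.009,0.039,-0.039,0,0,0,-0.0108,0.0468,-0.039,0,0,0,-0.0126,0.0545,-0.039,0,0,0,-0.0145,0.0623,-0.039,0,0,0,-0.0158,0.0682,-0.039,0,0,0,-0.0163,0.0701,-0.039,0,0,0,-0.0163,0.0701,-0.039,0,0,0]

```text
clock: 8.4
eef_pos: [564.1, 256.5, 13.3]
eef_rot: [-3.141, -0.0, 1.8]
wrist_force: [0.6, 1.2, -0.7]
finger_gap: 12.0
finger_force: 0.0
```

```bash
python3 -c "
from h import *
s=manip.read_state(); print(stop(s['eef_pos']),s['eef_pos'],s['eef_rot'],s['wrist_force'])"
```

```text
[ -33.20584574 -114.50880214] [564.14953784 256.54839146  13.33180289] [-3.14139701e+00 -1.21908465e-04  1.79981984e+00] [ 0.58396345  1.15996101 -0.74898833]
```

Now small 1–2 mm rows until contact.

>>> jog_arm:
  plan: [-0.0005,0.002,0,0,0,0,-0.0009,0.0039,0,0,0,0,-0.0014,0.0058,0,0,0,0,-0.0016,0.0068,0,0,0,0,-0.0016,0.0068,0,0,0,0]

```text
clock: 8.9
eef_pos: [562.7, 263.2, 13.5]
eef_rot: [3.142, -0.0, 1.8]
wrist_force: [0.2, 0.1, -0.0]
finger_gap: 12.2
finger_force: 0.0
```

>>> jog_arm:
  plan: [-0.0004,0.0015,0,0,0,0,-0.0007,0.0029,0,0,0,0,-0.0009,0.0039,0,0,0,0,-0.0009,0.0039,0,0,0,0]

```text
clock: 9.3
eef_pos: [561.8, 267.1, 13.5]
eef_rot: [3.142, -0.0, 1.8]
wrist_force: [-0.2, 0.7, -0.2]
finger_gap: 11.8
finger_force: 0.0
```

>>> jog_arm:
  plan: [-0.0003,0.0014,0,0,0,0,-0.0006,0.0025,0,0,0,0,-0.0006,0.0025,0,0,0,0]

```text
clock: 9.6
eef_pos: [561.2, 269.4, 13.5]
eef_rot: [-3.142, 0.0, 1.799]
wrist_force: [0.2, -2.2, -0.4]
finger_gap: 12.0
finger_force: 0.7
```

>>> jog_arm:
  plan: [-0.0002,0.001,0,0,0,0,-0.0003,0.0015,0,0,0,0,-0.0003,0.0015,0,0,0,0]

```text
clock: 9.9
eef_pos: [561.1, 269.6, 13.5]
eef_rot: [-3.141, 0.002, 1.799]
wrist_force: [-0.4, -11.3, 3.2]
finger_gap: 11.9
finger_force: 5.4
```

The end stop is reached (11 N). I back off, lift away and look.

>>> jog_arm:
  plan: [0.003,-0.012,0,0,0,0,0.01,-0.045,0,0,0,0,0.01,-0.065,0.05,0,0,0,0,-0.1,0.1,0,0,0,-0.04,-0.13,0.12,0,0,0,-0.08,-0.17,0.12,0,0,0,-0.12,-0.21,0.12,0,0,0,-0.14,-0.26,0.12,0,0,0,-0.14,-0.26,0.12,0,0,0]

```text
clock: 10.8
eef_pos: [419.2, 9.0, 133.7]
eef_rot: [3.141, 0.0, 1.799]
wrist_force: [1.2, 0.2, 0.4]
finger_gap: 11.9
finger_force: 0.0
```

```bash
python3 -c "
from h import *
look('t3'); I,D=snap('scene','s3')
a=cv2.resize(cv2.imread('pics/t3.png')[155:225,205:305],(800,560),interpolation=cv2.INTER_CUBIC); cv2.imwrite('pics/t3c.png',a)"
```

```text
block in stop frame ((-32.207733154296875, -45.89479064941406), (91.92002868652344, 58.711795806884766), 89.7841567993164) (np.float64(35.03442483943411), 682) [[-62.0, -92.0], [-3.0, -92.0], [-3.0, -0.0], [-61.0, 0.0]]
tcp stop [-231.8 -324.4] [418.2   7.2 133.6] [0.1 0.2 0.8] 10.85
```

View pics/t3c.png

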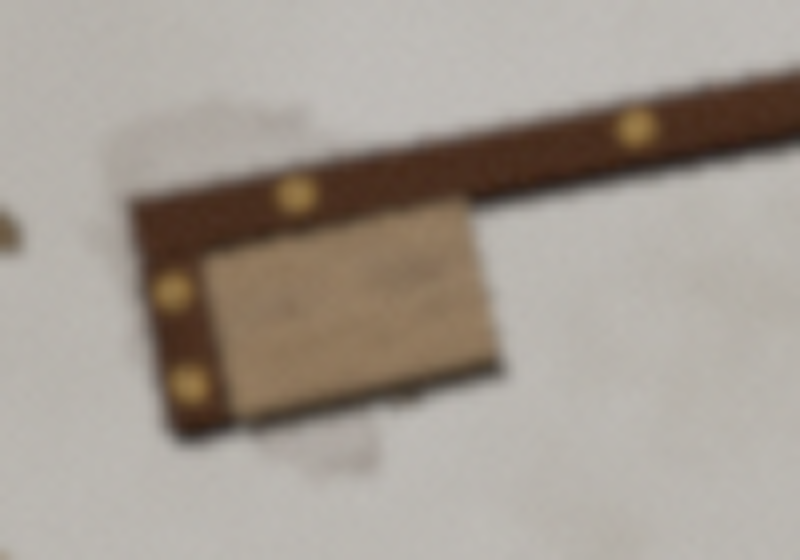

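The block sits in the corner, in the crop at about (205–497, 200–415), with no visible gap. I give it a gentle seating push toward the fence to be sure.

>>> jog_arm:
  plan: [0.065,0.299,0,0,0,90,0.065,0.299,0,0,0,90,0.065,0.299,0,0,0,90,0.065,0.299,0,0,0,90,0.065,0.299,0,0,0,90,0.065,0.299,0,0,0,90,0.065,0.299,0,0,0,90,0.065,0.299,0,0,0,90,0.065,0.299,0,0,0,90,0.065,0.299,0,0,0,90,0.065,0.299,0,0,0,90,0.065,0.299,0,0,0,90,0.065,0.299,-0.05,0,0,90,0.065,0.299,-0.1,0,0,90,0.065,0.299,-0.12,0,0,90,0.065,0.299,-0.12,0,0,90,0.065,0.299,-0.12,0,0,90]
  claw: 0.04

```text
clock: 12.6
eef_pos: [486.3, 310.5, 14.2]
eef_rot: [3.141, 0.001, -2.914]
wrist_force: [0.5, -0.0, 0.4]
finger_gap: 39.7
finger_force: 0.0
```

```bash
python3 -c "
from h import *
s=manip.read_state(); print(stop(s['eef_pos']),s['eef_pos'],s['eef_rot'],s['wrist_force'])"
```

```text
[-96.80723642 -44.38677898] [486.33828672 310.47096771  14.24738833] [ 3.14126036e+00  7.09864702e-04 -2.91414881e+00] [ 0.54797863 -0.01030058  0.38543577]
```

>>> jog_arm:
  plan: [0.0068,0.0016,0,0,0,0,0.0136,0.0032,0,0,0,0,0.0195,0.0045,0,0,0,0,0.0214,0.005,0,0,0,0,0.0234,0.0054,0,0,0,0,0.0244,0.0057,0,0,0,0,0.0244,0.0057,0,0,0,0]

```text
clock: 13.3
eef_pos: [510.3, 315.6, 13.4]
eef_rot: [-3.142, -0.0, -2.913]
wrist_force: [0.3, 0.9, -0.1]
finger_gap: 40.0
finger_force: 0.0
```

>>> jog_arm:
  plan: [0.001,0.0002,0,0,0,0,0.0015,0.0003,0,0,0,0,0.0015,0.0003,0,0,0,0]

```text
clock: 13.6
eef_pos: [511.8, 315.9, 13.4]
eef_rot: [-3.142, -0.0, -2.913]
wrist_force: [-1.1, -0.2, -0.7]
finger_gap: 40.3
finger_force: 0.4
```

>>> jog_arm:
  plan: [0.001,0.0002,0,0,0,0,0.0015,0.0003,0,0,0,0,0.0015,0.0003,0,0,0,0]

```text
clock: 13.9
eef_pos: [512.9, 316.2, 13.4]
eef_rot: [-3.142, -0.001, -2.913]
wrist_force: [-5.6, -0.7, 2.6]
finger_gap: 39.7
finger_force: 2.6
```

>>> jog_arm:
  plan: [0.0005,0.0001,0,0,0,0,0.001,0.0002,0,0,0,0,0.001,0.0002,0,0,0,0]

```text
clock: 14.2
eef_pos: [513.0, 316.3, 13.4]
eef_rot: [-3.141, -0.003, -2.913]
wrist_force: [-12.6, -2.2, 7.1]
finger_gap: 40.0
finger_force: 6.1
```

Seated at 13 N. I retreat and check.

>>> jog_arm:
  plan: [-0.006,-0.0014,0,0,0,0,-0.03,-0.007,0,0,0,0,-0.04,-0.01,0.05,0,0,0,-0.05,-0.03,0.1,0,0,0,-0.06,-0.08,0.12,0,0,0,-0.07,-0.13,0.12,0,0,0,-0.08,-0.18,0.12,0,0,0,-0.09,-0.23,0.12,0,0,0,-0.1,-0.28,0.12,0,0,0,-0.1,-0.31,0.12,0,0,0,-0.1,-0.31,0.12,0,0,0]

```text
clock: 15.3
eef_pos: [414.1, 2.9, 133.8]
eef_rot: [-3.141, 0.001, -2.917]
wrist_force: [0.5, -0.9, -0.5]
finger_gap: 39.9
finger_force: 0.0
```

```bash
python3 -c "
from h import *
look('t4'); I,D=snap('scene','s4')
a=cv2.resize(cv2.imread('pics/t4.png')[155:225,205:305],(560,392),interpolation=cv2.INTER_CUBIC)
b=cv2.resize(cv2.imread('pics/s4.png')[150:300,100:380],(370,198),interpolation=cv2.INTER_CUBIC)
b=cv2.resize(cv2.imread('pics/s4.png')[165:265,170:320],(560,200*560//300),interpolation=cv2.INTER_CUBIC)[:208]
cv2.imwrite('pics/t4c.png',np.vstack([a,b]))"
```

```text
block in stop frame ((-30.619625091552734, -46.367347717285156), (57.329322814941406, 94.22805786132812), 1.1722661256790161) (np.float64(34.968231877206335), 683) [[-60.0, 0.0], [-58.0, -94.0], [-1.0, -93.0], [-3.0, 1.0]]
tcp stop [-236.1 -325.9] [414.4   4.7 133.8] [-0.2 -0.4 -0.1] 15.35
```

View pics/t4c.png

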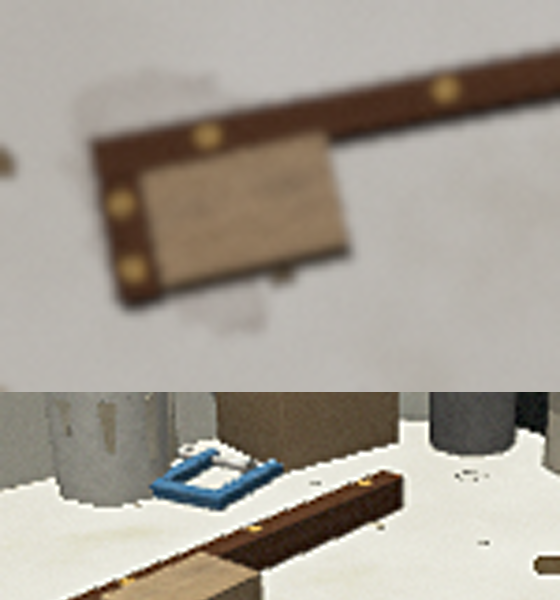

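View pics/s4.png

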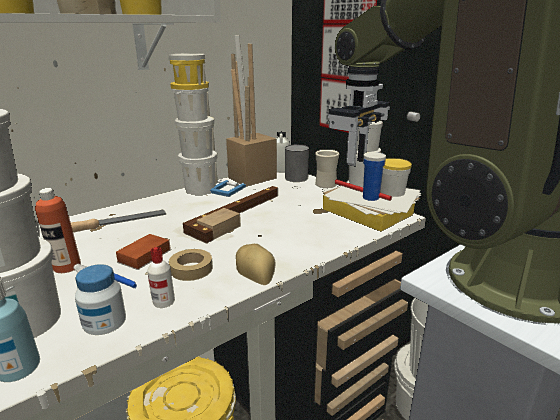

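The picture shows the block in the corner and the bystanders in place. I check squareness and gaps more exactly with colour line fits, averaged over frames.

```bash
cat > m.py <<'E'
from h import *
c,R,o=cal("top")
G=np.mean([camera("top")[0].astype(float) for _ in range(8)],0)
np.save('pics/G.npy',G)
def pt(u,v,z):
    d=R@np.array([(u-c["cx"])/c["fx"],(v-c["cy"])/c["fy"],1]); return stop(o+d*(z-o[2])/d[2])
def pix(s,z):
    w=np.append(A.T@np.array(s)+C,z); q=R.T@(w-o); return c["fx"]*q[0]/q[2]+c["cx"],c["fy"]*q[1]/q[2]+c["cy"]
def edge(z,along,fixed,axis,rng,ch):
    # scan across stop-`axis` about `fixed`, at stations `along`; strongest gradient
    out=[]
    t=np.arange(-rng,rng+.01,.25)
    for a in along:
        P=[pix((fixed+k,a) if axis==0 else (a,fixed+k),z) for k in t]
        m=np.array(P,np.float32)
        g=cv2.remap(G[...,ch].astype(np.float32),m[:,0].reshape(1,-1),m[:,1].reshape(1,-1),cv2.INTER_CUBIC).ravel()
        d=np.abs(np.gradient(cv2.GaussianBlur(g.reshape(1,-1),(0,0),4).ravel())); k=d.argmax()
        w=d[max(0,k-8):k+9]; out.append(fixed+(t[max(0,k-8):k+9]*w).sum()/w.sum())
    p=np.polyfit(along,out,1); r=np.std(out-np.polyval(p,along)); return "slope %.4f mid %.2f res %.2f"%(p[0],np.mean(out),r)
L=np.arange(-80,-8,3)
print("fence back",edge(28,np.arange(-290,10,6),22,0,7,0))
print("fence front right",edge(28,np.arange(-290,-110,6),-2,0,7,0))
print("block/fence",edge(35,L,-3,0,7,0))
print("block robot side",edge(35,L,-60,0,6,0))
X=np.arange(-54,-8,2)
print("stop outer",edge(28,X,22,1,7,0))
print("block left",edge(35,X,0,1,7,0))
print("block right",edge(35,X,-91,1,7,0))
E
python3 m.py
```

```text
fence back slope 0.0111 mid 18.11 res 1.29
fence front right slope 0.0040 mid -5.54 res 1.99
block/fence slope -0.0089 mid -2.57 res 0.43
block robot side slope -0.0269 mid -62.80 res 2.16
stop outer slope -0.0235 mid 20.68 res 0.49
block left slope -0.0083 mid -1.10 res 2.41
block right slope -0.0083 mid -92.27 res 0.81
```

The fits leave about 1 mm of doubt, so I finish with one light push at the end face with closed fingers.

>>> jog_arm:
  plan: [0.163,0.195,0,0,0,-90,0.163,0.195,0,0,0,-90,0.163,0.195,0,0,0,-90,0.163,0.195,0,0,0,-90,0.163,0.195,0,0,0,-90,0.163,0.195,0,0,0,-90,0.163,0.195,0,0,0,-90,0.163,0.195,0,0,0,-90,0.163,0.195,0,0,0,-90,0.163,0.195,0,0,0,-90,0.163,0.195,0,0,0,-90,0.163,0.195,0,0,0,-90,0.163,0.195,-0.05,0,0,-90,0.163,0.195,-0.1,0,0,-90,0.163,0.195,-0.12,0,0,-90,0.163,0.195,-0.12,0,0,-90,0.163,0.195,-0.12,0,0,-90]
  claw: 0.0
  force: 5

```text
clock: 17.5
eef_pos: [577.8, 201.7, 14.4]
eef_rot: [3.141, -0.0, 1.801]
wrist_force: [-0.0, 0.5, 0.9]
finger_gap: 0.5
finger_force: 0.0
```

>>> jog_arm:
  plan: [-0.003,0.013,0,0,0,0,-0.006,0.026,0,0,0,0,-0.009,0.04,0,0,0,0,-0.012,0.052,0,0,0,0,-0.0135,0.06,0,0,0,0,-0.014,0.064,0,0,0,0,-0.0143,0.066,0,0,0,0,-0.0145,0.067,0,0,0,0,-0.0145,0.067,0,0,0,0]

```text
clock: 18.4
eef_pos: [562.9, 268.2, 13.4]
eef_rot: [-3.141, 0.0, 1.799]
wrist_force: [-0.1, 0.3, 0.3]
finger_gap: 0.4
finger_force: 0.0
```

>>> jog_arm:
  plan: [-0.0002,0.001,0,0,0,0,-0.0003,0.0015,0,0,0,0,-0.0005,0.002,0,0,0,0,-0.0005,0.002,0,0,0,0]

```text
clock: 18.8
eef_pos: [562.4, 269.8, 13.5]
eef_rot: [-3.141, 0.001, 1.799]
wrist_force: [0.1, -5.3, 0.2]
finger_gap: 0.2
finger_force: 2.5
```

Contact is at the same place as before, so the end is tight. A touch more, then retreat.

>>> jog_arm:
  plan: [-0.0002,0.0007,0,0,0,0,-0.0002,0.0007,0,0,0,0,0.003,-0.012,0,0,0,0,0.01,-0.045,0,0,0,0,0.01,-0.065,0.05,0,0,0,0,-0.1,0.1,0,0,0,-0.04,-0.13,0.14,0,0,0,-0.08,-0.17,0.17,0,0,0,-0.12,-0.21,0.19,0,0,0,-0.14,-0.25,0.19,0,0,0,-0.14,-0.25,0.19,0,0,0]

```text
clock: 19.9
eef_pos: [420.8, 19.0, 204.3]
eef_rot: [3.14, 0.0, 1.8]
wrist_force: [1.0, -0.8, -0.2]
finger_gap: 0.4
finger_force: 0.0
```

```bash
python3 m.py; python3 -c "
from h import *
look('t5')
a=cv2.resize(cv2.imread('pics/t5.png')[165:220,210:285],(800,587),interpolation=cv2.INTER_CUBIC); cv2.imwrite('pics/t5c.png',a)"
```

```text
fence back slope 0.0112 mid 18.11 res 1.27
fence front right slope 0.0047 mid -5.55 res 2.00
block/fence slope -0.0057 mid -2.70 res 0.43
block robot side slope -0.0263 mid -62.85 res 2.16
stop outer slope -0.0200 mid 20.70 res 0.50
block left slope -0.0097 mid -1.01 res 2.38
block right slope -0.0208 mid -92.32 res 0.68
block in stop frame ((-29.361591339111328, -46.093597412109375), (91.34453582763672, 58.57746887207031), 89.41670989990234) (np.float64(35.09571011469734), 691) [[-59.0, -91.0], [-1.0, -92.0], [0.0, -1.0], [-58.0, -0.0]]
tcp stop [-224.4 -311.9] [422.5  21.1 202.9] [ 0.4 -0.2 -0.8] 20.35
```

View pics/t5c.png

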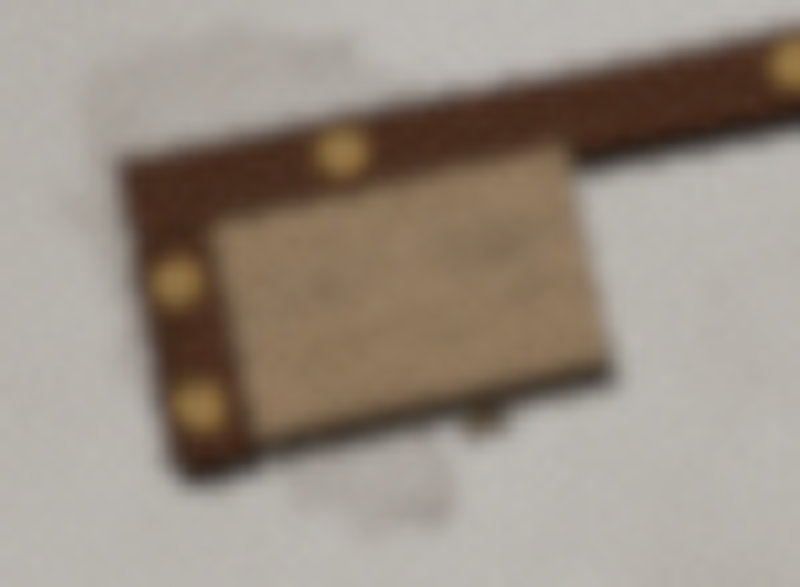

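The block's end is now parallel to the end stop (slopes -0.021 and -0.020), it is tight in the corner and the hand is clear. I hand it in.

```bash
python3 -c "
from cell import manip
print(manip.sign_off())"
```

```text
the job is handed in; nothing more can be done
None
```

The job is handed in: the brown block sits in the corner of the bench stop, long side against the fence and end against the end stop, the bystanders I could identify look unmoved, and the hand is clear; I never positively located the plaster shell.

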